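# Snap the cap onto the drink bottle at the test desk

## Robot

A 6-joint arm with a two-finger parallel gripper is mounted at the origin on the work surface. World frame = base frame: x ahead of the robot, y to its left, z up, the work surface at z = 0. Lengths are in m, angles in rad, forces in N, time in s.
With the tool pointing down it reaches from about 0.375 to 0.9 m from the base axis. Payload 3.1 kg.
Tool frame: the origin (TCP) lies at the centre of the arm's flange, where the gripper is bolted on; the fingertips stand 182 mm ahead of it and the grasp point (between the pads) lies 164 mm ahead of it; z points along the fingers, y is the line along which they close (so a half turn about z gives the same grasp; the last joint's range is limited). The gripper opens to 87 mm and grips with 3 to 60 N. Pads are 19 mm wide; open, the fingers measure 117 mm over their backs; the gripper's body (75 mm by 190 mm) begins 51 mm behind the grasp point.
Start: joints at [-1.516, 0.527, 1.433, -0, 1.181, -0.178], TCP at [0.144, -0.608, 0.405] pointing down, gripper open.
Joint ranges: [-3.08, 3.08], [-0.75, 2.2], [0.22, 2.44], [-1.43, 4.57], [0, 2.65], [-2.85, 2.85]. Speed limits (rad/s): [2.79, 2.79, 3.14, 3.14, 3.14, 3.14].

## Interface

Orientations are given as a unit quaternion [x, y, z, w].
In Python, from rig import * gives the robot as it stands.
- The arm moves only by the tool move_arm, never from a script. Its argument "commands" is a list that holds one entry, the list of rows, each a list of 6 numbers: the shift along the tool's x, y, z in units of 40 mm (1.0 is 40 mm), then the turn, a rotation vector about the tool's x, y, z in rad. A call has 1 to 12 rows; each row is the pose to reach, as a shift and turn from the pose commanded when the call began, along the tool's axes at that moment; what a row does not reach only later rows make up. A row lasts 1/8 s, in which the tool goes at most 62.5 mm and 10.7 degrees, less where a joint would pass 70% of its speed; a pose out of reach is approached as far as the arm can. A call with a gripper value outside its range is refused whole. "claw" is the closure, from -1 (fully open) to 1 (shut), so that 0 is half open, set as the call begins (left out, the last holds). The fingers move at their own pace and stop on an object; "squeeze" is the grip in N (left out, the last holds). Time passes only in rows, so rows that repeat a pose let the fingers close. It gives the time, the measured TCP pose, the force, the opening and the grip force at its end, in the units of the state.
- get_obs(): the state, without advancing time (a new reading comes with each control period).
- camera(name): name is "scene" or "top"; returns a dict with "pixels" (400x640x3 uint8, blue, green, red), "range_z" (400x640 float32, m along the optical axis (not along the pixel's ray), 0 where there is no reading), "camera_matrix" (3x3 intrinsics, pixels), "extrinsics" (4x4, takes a point from world to camera coordinates). Camera axes: x right, y up, looking along -z (the intrinsics and any distortion apply to the point x, -y, -z); pixel columns grow to the right and rows downward; lengths in m; the calibration is good to about 2 mm. A picture is of the moment at which its call begins.
- hand_in(): hands the job in; it is judged then, once.
The state is a dict: "time": time; "q": joint angles; "joint_velocities": joint speeds; "joint_torque": joint torques, N m; "position": TCP position; "tool_rot": TCP orientation; "ft_force": force on the tool from outside, world axes, zero at the start; "moment": the same for the moment, N m; "grip_width": finger opening in m; "grip_force": force on a finger pad.
Only numpy, scipy, OpenCV 4.12 (cv2) and the standard library are available. Lean on these libraries where they do the work, as an engineer would, in place of code of your own. Each camera call takes 0.05 s, during which the arm holds its last target. There are 200 camera calls.

## Task

Clear the open drink bottle off the bare desk: stand it upright in the middle of the cork coaster without tipping it, and let go of it there. Then fetch its dark blue snap cap and press it straight down onto the bottle's spout; you will feel a click as the resistance drops, but keep pressing until the cap sits fully home on the white collar. Finish while holding: the gripper still on the cap and still pushing it down firmly (about as hard as the click needed), with the bottle upright on the coaster and the mouse, pen cup and stapler left where they were.

Things in the scene. Friction and masses are not known exactly. Their poses are not given: they have to be found in the camera images.
- bottle: the same loose light-blue bottle (0.2 to 0.4 kg); origin at the centre of its underside, z up its axis. An orange sprung snap bead in four segments rings the spout, centred 136.5 mm above the underside, 27 mm diameter over its outside
- bottle_center (a point): loose light-blue drink bottle standing open, 152 mm tall; this point: on its axis, 76 mm above the underside. From the underside up: round body 60 mm diameter to 82 mm, shoulder tapering to 96 mm, white collar 36 mm diameter from 96 to 130 mm (good to grip from above), then white spout 20 mm diameter to 152 mm. z points up its axis
- cap: the same cap; origin at the centre of its open underside, z up. Lowered over the spout (1.5 mm clearance all round) its lip meets the bead with the rim 8 mm above the collar's top; it takes about 10 N of push, the resistance drops (click) about 4 mm above the collar, and the rim then comes to rest on the collar's top
- cap_center (a point): loose dark blue round snap cap, 0.03 kg, 38 mm outside diameter, 34 mm tall, closed on top, standing on the desk open side down; this point: on its axis, 17 mm above its rim, z up. Inside, the rim has a rounded 5 mm high lip with a 23 mm opening; above it the bore is 30 mm wide, 28 mm deep in all. Fully home, this point is 71 mm above bottle_center
- coaster: fixed round cork coaster, 110 mm diameter, 6 mm thick; origin at the centre of its underside, on the desk
- coaster_top (a point): centre of the coaster's upper face, 6 mm above the desk
- mouse: bystander: black computer mouse 105 x 60 x 34 mm, origin at the centre of its underside
- pencup: bystander: dark steel cup with three pens, 76 mm diameter, 95 mm tall (pens to 140 mm), origin at the centre of its underside
- stapler: bystander: red stapler 36 x 130 x 45 mm, long axis y, origin at the centre of its underside

How it is judged:
By the outcome, as a careful person would: the job done as asked, in the order asked, and still so for the second after the job is handed in, while the arm keeps its last pose, push and grip.
It also fails if it takes over 69 s, if anything falls off the work surface, if the arm or the gripper's body presses on something with over 40 N, if the wrist force passes 120 N, or if a joint passes its speed limit or range.

## Working session

There is one attempt and no reset: what is moved stays moved. The work goes in short steps, Python scripts to look and compute and a tool call to move; the robot and the scene stay as the last step left them, time stands still between calls to the robot, and variables do not carry over. Pictures are saved under pics/ and viewed, at most 10 in all, crops included, and the job is handed in when it is done.

Besides the shell and the picture viewer there is one more tool, called after ">>>" in YAML: its name, and indented under it one key for each argument. move_arm: Moves the arm, as the interface text tells. Its arguments: {"type":"object","properties":{"commands":{"type":"array","items":{"type":"array","items":{"type":"array","items":{"type":"number"}}}},"claw":{"type":"number"},"squeeze":{"type":"number"}},"required":["commands"]}

```bash
mkdir -p pics; ls; python3 - <<'E'
from rig import *
import cv2,numpy as np
o=get_obs(); print(o)
a=camera("scene");b=camera("top")
for n,c in(("scene",a),("top",b)):
    cv2.imwrite(f"pics/{n}0.png",c["pixels"]); print(c["camera_matrix"],c["extrinsics"].round(4), c.keys())
E
```

```text
pics
{'time': 0.0, 'q': array([-1.51648662e+00,  5.28453400e-01,  1.43388443e+00,  3.55824087e-06,
        1.18137897e+00, -1.78491177e-01]), 'joint_velocities': array([ 0.00043599, -0.00075726, -0.00038103,  0.00197121,  0.00092419,
        0.00010324]), 'joint_torque': array([-2.70339951e-04, -4.40040135e+01, -1.76594836e+01,  6.33455906e-02,
        5.82415215e-02, -1.62336551e-04]), 'position': array([ 0.14420568, -0.60778976,  0.40378474]), 'tool_rot': array([ 9.93232633e-01,  1.16137026e-01,  6.75443772e-05, -1.05992133e-03]), 'ft_force': array([-0.46854004, -0.55866425,  0.21532966]), 'moment': array([-0.01036848,  0.02671466,  0.03127998]), 'grip_force': 0.0, 'grip_width': 0.08715321900335966}
[[364.28210589   0.         324.03986819]
 [  0.         364.28210589 197.82891688]
 [  0.           0.           1.        ]] [[-0.7157  0.698   0.0222  0.5077]
 [-0.4665 -0.5015  0.7286  0.1836]
 [ 0.5197  0.5111  0.6846 -1.2571]
 [ 0.      0.      0.      1.    ]] dict_keys(['pixels', 'range_z', 'camera_matrix', 'extrinsics'])
[[467.92138405   0.         327.10838028]
 [  0.         467.92138405 199.27134704]
 [  0.           0.           1.        ]] [[ 0.0061 -1.     -0.0046 -0.0959]
 [ 0.9929  0.0055  0.1188 -0.6269]
 [-0.1187 -0.0053  0.9929 -0.9897]
 [ 0.      0.      0.      1.    ]] dict_keys(['pixels', 'range_z', 'camera_matrix', 'extrinsics'])
```

View pics/scene0.png

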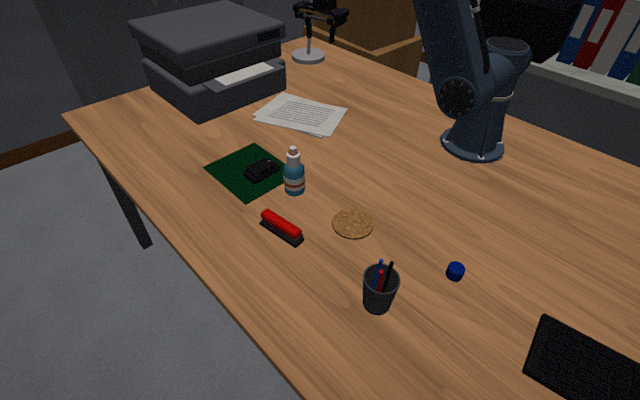

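View pics/top0.png

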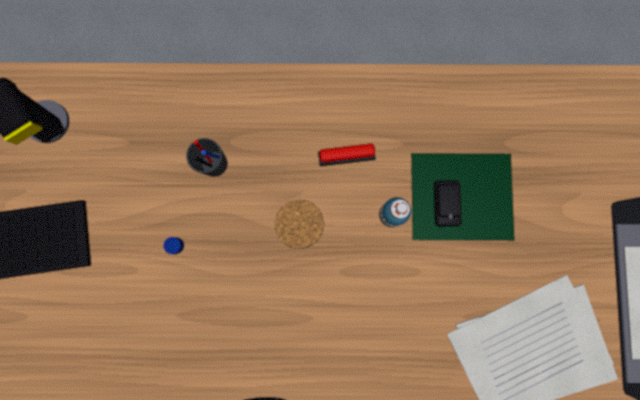

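The scene view shows the bottle at (294,170), the coaster at (352,223) and the cap at (455,271). In the top view they are at (397,211), (300,224) and (173,245). The mouse is at (448,203), the stapler at (347,154) and the pen cup at (207,156).

```bash
cat > h.py <<'E'
from rig import *
import cv2,numpy as np
def ray(c,uv,z):
    K=c["camera_matrix"];E=c["extrinsics"];R=E[:3,:3];t=E[:3,3]
    d=np.linalg.inv(K)@[uv[0],uv[1],1]; d=R.T@(d*[1,-1,-1]); o=-R.T@t
    return o+d*(z-o[2])/d[2]
def cloud(c):
    K=c["camera_matrix"];E=c["extrinsics"];Z=c["range_z"];v,u=np.mgrid[:400,:640]
    P=np.stack([(u-K[0,2])*Z/K[0,0],-(v-K[1,2])*Z/K[1,1],-Z],-1)
    return (P-E[:3,3])@E[:3,:3]
def blob(c,lo,hi,box):
    h=cv2.cvtColor(c["pixels"],cv2.COLOR_BGR2HSV); m=cv2.inRange(h,lo,hi); k=np.zeros_like(m)
    x0,y0,x1,y1=box; k[y0:y1,x0:x1]=m[y0:y1,x0:x1]
    return k>0
def cen(k): v,u=np.nonzero(k); return np.array([u.mean(),v.mean()]),len(u),(u.min(),u.max(),v.min(),v.max())
E
python3 - <<'E'
from h import *
np.set_printoptions(precision=4,suppress=True)
t=camera("top");s=camera("scene")
for n,c,cb,kb,bb in(("top",t,(155,230,192,262),(270,195,330,252),(375,190,420,235)),("scene",s,(440,255,475,290),(325,200,380,245),(280,140,310,200))):
    P=cloud(c)
    for nm,lo,hi,box,z in(("cap",(105,120,50),(130,255,255),cb,.034),("coaster",(5,60,60),(25,255,255),kb,.006),("body",(85,60,40),(115,255,255),bb,.08),("white",(0,0,130),(180,70,255),bb,.13)):
        k=blob(c,lo,hi,box)
        if not k.any(): print(n,nm,"none");continue
        m,a,bx=cen(k); Q=P[k&(c["range_z"]>0)]
        print(n,nm,m,a,bx,"ray",ray(c,m,z),"cloud med",np.median(Q,0),"min",np.percentile(Q,3,0),"max",np.percentile(Q,97,0))
    Q=P.reshape(-1,3);Q=Q[(abs(Q[:,0]-.7)<.25)&(abs(Q[:,1])<.45)&(Q[:,2]>.012)]
    for z0,z1 in((.012,.03),(.03,.08),(.08,.16)): 
        q=Q[(Q[:,2]>z0)&(Q[:,2]<z1)]; 
        g=np.round(q[:,:2]/.05).astype(int);u,ct=np.unique(g,axis=0,return_counts=True); print(z0,[(list(np.round(a*.05,2)),int(b)) for a,b in zip(u,ct) if b>15])
cv2.imwrite("pics/crops.png",np.hstack([cv2.resize(t["pixels"][180:240,370:430],(360,360),interpolation=0),cv2.resize(s["pixels"][140:200,264:324],(360,360),interpolation=0)]))
E
```

```text
top cap [172.7564 245.0897] 234 (np.int64(164), np.int64(182), np.int64(238), np.int64(253)) ray [0.5254 0.2434 0.034 ] cloud med [0.5256 0.2429 0.0347] min [0.5105 0.2278 0.0272] max [0.5407 0.2607 0.0384]
top coaster [299.5 223. ] 3420 (np.int64(270), np.int64(329), np.int64(195), np.int64(251)) ray [ 0.5771 -0.0304  0.006 ] cloud med [ 0.5771 -0.0303  0.0042] min [ 0.517  -0.0942 -0.0024] max [0.6387 0.0336 0.0097]
top body [391.8094 213.964 ] 278 (np.int64(382), np.int64(409), np.int64(198), np.int64(224)) ray [ 0.5921 -0.2281  0.08  ] cloud med [ 0.5866 -0.2228  0.0884] min [ 0.5715 -0.2583  0.0744] max [ 0.6227 -0.2097  0.0965]
top white [400.3481 208.3889] 270 (np.int64(391), np.int64(410), np.int64(199), np.int64(225)) ray [ 0.5989 -0.2385  0.13  ] cloud med [ 0.5978 -0.2375  0.1316] min [ 0.5818 -0.2607  0.0864] max [ 0.618  -0.2219  0.1539]
0.012 [([np.float64(0.5), np.float64(0.25)], 22), ([np.float64(0.5), np.float64(0.45)], 172), ([np.float64(0.55), np.float64(-0.35)], 35), ([np.float64(0.55), np.float64(0.25)], 23), ([np.float64(0.55), np.float64(0.45)], 103), ([np.floa
[... 3323 characters left out ...]
(0.65), np.float64(-0.25)], 44), ([np.float64(0.7), np.float64(-0.15)], 26), ([np.float64(0.7), np.float64(-0.1)], 74), ([np.float64(0.7), np.float64(0.15)], 291), ([np.float64(0.7), np.float64(0.2)], 130), ([np.float64(0.75), np.float64(-0.2)], 69), ([np.float64(0.75), np.float64(-0.15)], 178), ([np.float64(0.75), np.float64(-0.1)], 155), ([np.float64(0.75), np.float64(0.15)], 137), ([np.float64(0.75), np.float64(0.2)], 159)]
0.08 [([np.float64(0.6), np.float64(-0.25)], 253), ([np.float64(0.6), np.float64(-0.2)], 156), ([np.float64(0.7), np.float64(0.15)], 317), ([np.float64(0.7), np.float64(0.2)], 123), ([np.float64(0.75), np.float64(0.15)], 145), ([np.float64(0.75), np.float64(0.2)], 88)]
```

View pics/crops.png

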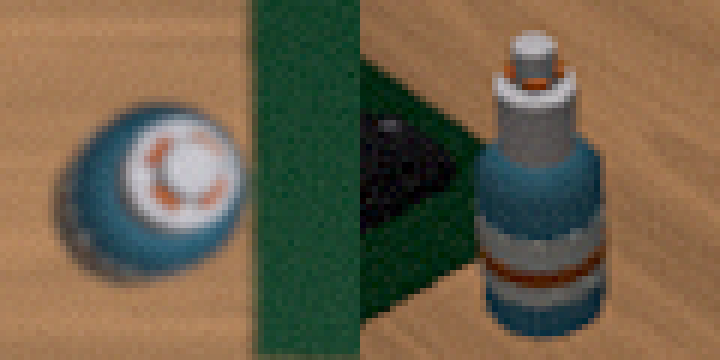

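The crops show the spout top at about (401,208) in the top view and about (292.5,147) in the scene view. The bottle stands upright on the desk, just beside the mat.

```bash
python3 - <<'E'
from h import *
np.set_printoptions(precision=4,suppress=True)
t=camera("top");s=camera("scene")
print("spout",ray(t,(401,207.9),.152),ray(s,(292.4,146.8),.152)," collar top",ray(t,(400,208.1),.13))
for c in(t,s):
    P=cloud(c); q=P[(P[...,2]>.1)&(P[...,2]<.128)&(abs(P[...,0]-.6)<.06)&(abs(P[...,1]+.236)<.06)]; print("collar cloud",len(q),q.min(0),q.max(0))
    q=P[(P[...,2]>.145)&(abs(P[...,0]-.6)<.06)&(abs(P[...,1]+.236)<.06)]; print("spout cloud",len(q),np.median(q,0))
for c,(x0,y0,x1,y1) in((t,(265,188,335,260)),(s,(322,196,382,250))):
    L=cv2.cvtColor(cv2.GaussianBlur(c["pixels"],(5,5),0),cv2.COLOR_BGR2LAB)[y0:y1,x0:x1].astype(float)
    h,w=L.shape[:2]; core=L[h//2-8:h//2+8,w//2-8:w//2+8].reshape(-1,3).mean(0); edge=np.vstack([L[:4].reshape(-1,3),L[-4:].reshape(-1,3)]).mean(0)
    print(core,edge)
    d=core-edge; f=((L-(core+edge)/2)@d); m=cv2.morphologyEx((f>0).astype(np.uint8),cv2.MORPH_OPEN,np.ones((7,7)))
    m=cv2.morphologyEx(m,cv2.MORPH_CLOSE,np.ones((9,9)))
    cs=max(cv2.findContours(m,0,1)[0],key=cv2.contourArea); H=cv2.convexHull(cs); e=cv2.fitEllipse(H); u=np.array(e[0])+(x0,y0); print("coaster",u,e[1],e[2],ray(c,u,.006))
    w=np.array([ray(c,p[0]+[x0,y0],.006) for p in cs]);(cx,cy),r=cv2.minEnclosingCircle(w[:,:2].astype(np.float32)); print(cx,cy,r,w.min(0),w.max(0))
# bystanders
for nm,b,lo,hi,z in(("stapler",(310,135,385,172),(0,150,60),(8,255,255),.045),("mouse",(425,172,475,235),(0,0,0),(180,255,45),.034)):
    k=blob(t,lo,hi,b);m,a,bx=cen(k);print(nm,a,ray(t,m,z),ray(t,(bx[0],bx[3]),z),ray(t,(bx[1],bx[2]),z))
E
```

```text
spout [ 0.5976 -0.2365  0.152 ] [ 0.5982 -0.2388  0.152 ]  collar top [ 0.5995 -0.2379  0.13  ]
collar cloud 52 [ 0.5804 -0.2561  0.1015] [ 0.614  -0.2203  0.1279]
spout cloud 83 [ 0.5975 -0.2384  0.1516]
collar cloud 110 [ 0.582  -0.2498  0.1005] [ 0.6157 -0.2191  0.1276]
spout cloud 35 [ 0.5994 -0.2359  0.1516]
[126.9648 138.9609 157.9805] [142.8214 139.7911 154.3071]
coaster [294.1544 236.0432] (56.42900466918945, 77.3640365600586) 20.982830047607422 [ 0.5478 -0.0188  0.006 ]
0.5567401051521301 -0.016203513368964195 0.07928065955638885 [ 0.4969 -0.0834  0.006 ] [0.6292 0.0465 0.006 ]
[111.0703 138.7734 155.9961] [124.3542 139.5062 152.8104]
coaster [356.1678 223.4252] (34.2603759765625, 49.9785041809082) 88.57779693603516 [ 0.5706 -0.0204  0.006 ]
0.5697256922721863 -0.02002747170627117 0.06828051060438156 [ 0.5107 -0.083   0.006 ] [0.6362 0.0398 0.006 ]
stapler 685 [ 0.7313 -0.1356  0.045 ] [ 0.7089 -0.074   0.045 ] [ 0.7522 -0.1973  0.045 ]
mouse 1043 [ 0.6241 -0.3556  0.034 ] [ 0.5703 -0.3239  0.034 ] [ 0.6723 -0.3878  0.034 ]
```

```bash
python3 - <<'E'
from h import *
np.set_printoptions(precision=4,suppress=True)
t=camera("top");s=camera("scene")
cv2.imwrite("pics/coast.png",np.hstack([cv2.resize(t["pixels"][189:259,265:335],(385,385),interpolation=2),cv2.resize(s["pixels"][188:258,317:387],(385,385),interpolation=2)]))
# region by depth: mean of several frames
for n in("top","scene"):
    z=np.mean([cloud(camera(n))[...,2] for _ in range(3)],0).astype(np.float32); c=t if n=="top" else s
    z=cv2.GaussianBlur(z,(5,5),0); P=cloud(c); bx=(265,189,335,259) if n=="top" else (317,188,387,258)
    k=np.zeros(z.shape,bool);k[bx[1]:bx[3],bx[0]:bx[2]]=1
    base=np.median(z[k&(abs(np.hypot(P[...,0]-.575,P[...,1]+.03)-.08)<.01)]); top=np.median(z[k&(np.hypot(P[...,0]-.575,P[...,1]+.03)<.03)])
    m=(k&(z>(base+top)/2)).astype(np.uint8); m=cv2.morphologyEx(m,cv2.MORPH_OPEN,np.ones((7,7)))
    cs=max(cv2.findContours(m,0,1)[0],key=cv2.contourArea); e=cv2.fitEllipse(cv2.convexHull(cs)); M=cv2.moments(cs)
    g=(M['m10']/M['m00'],M['m01']/M['m00']); print(n,base,top,e,g,ray(c,e[0],.006),ray(c,g,.006))
E
```

```text
top 0.00074556563 0.006746097 ((299.570556640625, 223.75254821777344), (48.821773529052734, 49.65158462524414), 34.92123031616211) (299.3742949607027, 223.7113268608414) [ 0.5754 -0.0306  0.006 ] [ 0.5755 -0.0301  0.006 ]
scene 0.00052978046 0.0066446178 ((353.212646484375, 222.75946044921875), (31.584638595581055, 41.767845153808594), 97.95885467529297) (352.8219913419913, 222.78458874458875) [ 0.5745 -0.0274  0.006 ] [ 0.5754 -0.028   0.006 ]
```

View pics/coast.png

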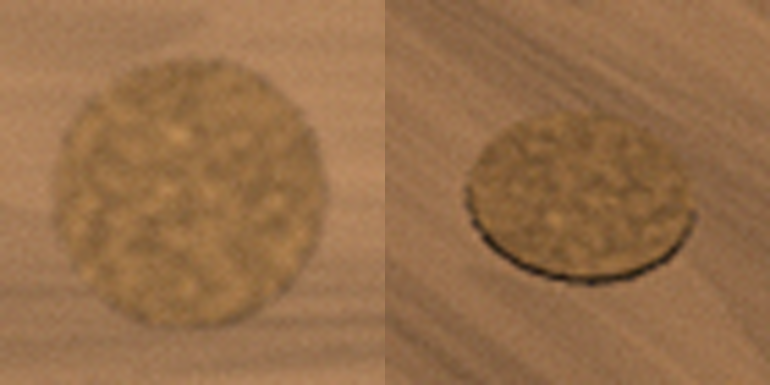

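```bash
cat >> h.py <<'E'
from scipy.spatial.transform import Rotation as Ro
def go(x,y,z):
    o=get_obs(); R=Ro.from_quat(o["tool_rot"]); d=np.array([x,y,z])-o["position"]
    print("t",round(o["time"],2),"pos",o["position"].round(4),"F",o["ft_force"].round(2),"w",round(o["grip_width"],4),"g",round(o["grip_force"],1),"tilt",R.as_matrix()[:2,2].round(4),"| units",(R.inv().apply(d)/.04).round(3))
E
python3 - <<'E'
from h import *
np.set_printoptions(precision=3,suppress=True)
s=camera("scene");P=cloud(s)
for p in((308,40),(308,57),(320,15),(335,20)): print(p,P[p[1],p[0]])
go(.5985,-.2375,.405)
E
```

```text
(308, 40) [-0.086 -0.927  0.079]
(308, 57) [-0.048 -0.886  0.021]
(320, 15) [-0.579 -1.357 -0.004]
(335, 20) [ 0.159 -0.521  0.313]
t 0.75 pos [ 0.144 -0.608  0.405] F [ 0.27 -0.04 -0.09] w 0.0868 g 0.0 tilt [-0. -0.] | units [13.188 -6.395 -0.006]
```

>>> move_arm:
  commands:
    - [[0.7,-0.3,0,0,0,0],[2,-1,0,0,0,0],[3.4,-1.65,0,0,0,0],[4.8,-2.33,0,0,0,0],[6.2,-3,0,0,0,0],[7.6,-3.69,0,0,0,0],[9,-4.36,0,0,0,0],[10.4,-5.04,0,0,0,0],[11.6,-5.62,0,0,0,0],[12.6,-6.1,0,0,0,0],[13.19,-6.4,0,0,0,0],[13.19,-6.4,0,0,0,0]]
  claw: -1

```text
time: 2.25
position: [0.5997, -0.2357, 0.4046]
tool_rot: [0.993, 0.118, 0.0, 0.0]
ft_force: [-1.7, 0.2, -0.6]
grip_width: 0.0872
grip_force: 0.0
```

```bash
python3 - <<'E'
from h import *
go(.5985,-.2375,.284)
t=camera("top");s=camera("scene");a=t["pixels"][150:270,340:460];b=s["pixels"][90:210,234:354]
cv2.imwrite("pics/ab.png",np.hstack([cv2.resize(a,(380,380)),cv2.resize(b,(380,380))]))
E
```

```text
t 2.25 pos [ 0.5997 -0.2357  0.4046] F [-1.73  0.22 -0.61] w 0.0872 g 0.0 tilt [ 0.0003 -0.0001] | units [-0.039  0.035  3.015]
```

View pics/ab.png

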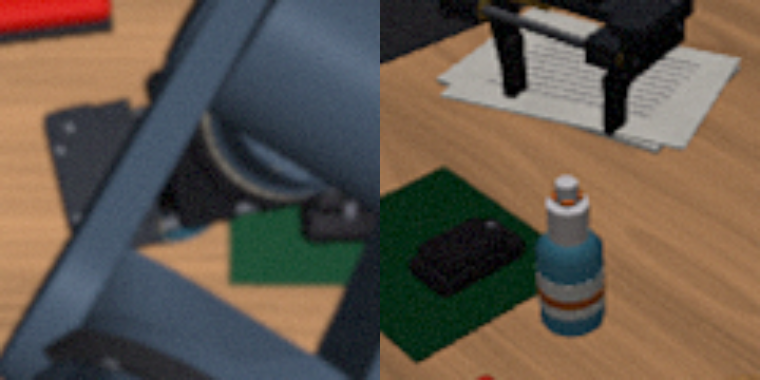

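The gripper hangs straight above the bottle, with the fingers at (510,60) and (615,100) in the crop and the spout at (567,185). I'll descend and grip the collar.

>>> move_arm:
  commands:
    - [[-0.02,0.02,0.3,0,0,0],[-0.04,0.03,0.9,0,0,0],[-0.04,0.03,1.6,0,0,0],[-0.04,0.03,2.2,0,0,0],[-0.04,0.03,2.7,0,0,0],[-0.04,0.03,3.0,0,0,0],[-0.04,0.03,3.0,0,0,0],[-0.04,0.03,3.0,0,0,0]]

```text
time: 3.35
position: [0.5974, -0.2393, 0.2854]
tool_rot: [0.993, 0.116, 0.001, 0.0]
ft_force: [0.2, 0.5, 0.9]
grip_width: 0.0874
grip_force: 0.0
```

>>> move_arm:
  commands:
    - [[0,0,0,0,0,0],[0,0,0,0,0,0],[0,0,0,0,0,0],[0,0,0,0,0,0],[0,0,0,0,0,0],[0,0,0,0,0,0],[0,0,0,0,0,0],[0,0,0,0,0,0]]
  claw: 0.6
  squeeze: 25

```text
time: 4.35
position: [0.5973, -0.239, 0.2847]
tool_rot: [0.993, 0.116, 0.0, 0.0]
ft_force: [-0.8, -0.5, -0.6]
grip_width: 0.0353
grip_force: 25.0
```

>>> move_arm:
  commands:
    - [[0,0,-0.1,0,0,0],[0,0,-0.3,0,0,0],[0,0,-0.6,0,0,0],[0,0,-0.9,0,0,0],[0,0,-1.1,0,0,0],[0,0,-1.2,0,0,0],[0,0,-1.2,0,0,0],[0,0,-1.2,0,0,0]]
  squeeze: 35

```text
time: 5.35
position: [0.597, -0.2387, 0.3323]
tool_rot: [0.993, 0.116, -0.0, -0.0]
ft_force: [-0.7, 0.5, -3.7]
grip_width: 0.0352
grip_force: 35.0
```

```bash
python3 - <<'E'
from h import *
go(.575,-.030,.332)
s=camera("scene");b=s["pixels"][80:220,214:354]
cv2.imwrite("pics/lift.png",cv2.resize(b,(560,560)))
E
```

```text
t 5.35 pos [ 0.597  -0.2387  0.3323] F [-0.69  0.49 -3.71] w 0.0352 g 35.0 tilt [-0.0009  0.0005] | units [ 0.668 -5.205  0.011]
```

View pics/lift.png

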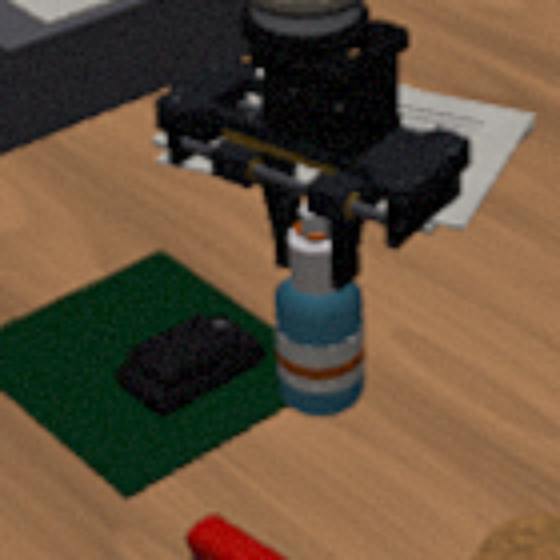

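The bottle is lifted and hangs upright between the pads at about (318,330) in the crop. The stapler and mouse are clear. I'll carry it to the coaster.

>>> move_arm:
  commands:
    - [[0.02,-0.1,0,0,0,0],[0.05,-0.4,0,0,0,0],[0.12,-0.9,0,0,0,0],[0.2,-1.55,0,0,0,0],[0.29,-2.25,0,0,0,0],[0.38,-2.95,0,0,0,0],[0.46,-3.6,0,0,0,0],[0.54,-4.2,0,0,0,0],[0.6,-4.7,0,0,0,0],[0.65,-5.05,0,0,0,0],[0.67,-5.2,0,0,0,0],[0.67,-5.2,0,0,0,0]]

```text
time: 6.9
position: [0.5754, -0.0301, 0.3328]
tool_rot: [0.993, 0.116, 0.0, 0.0]
ft_force: [-0.4, 0.2, -3.3]
grip_width: 0.0352
grip_force: 35.0
```

>>> move_arm:
  commands:
    - [[0,0,0,0,0,0],[0,0,0,0,0,0],[0,0,0,0,0,0]]

```text
time: 7.28
position: [0.5754, -0.0308, 0.3327]
tool_rot: [0.993, 0.116, 0.0, 0.0]
ft_force: [0.0, -0.1, -3.9]
grip_width: 0.0352
grip_force: 35.0
```

```bash
python3 - <<'E'
from h import *
np.set_printoptions(precision=4,suppress=True)
go(.575,-.030,.2905)
# held bottle: body cloud in scene & top between z .05 and .12
for n in("scene","top"):
    c=camera(n);P=cloud(c);h=cv2.cvtColor(c["pixels"],cv2.COLOR_BGR2HSV)
    k=(cv2.inRange(h,(85,60,30),(115,255,255))>0)&(np.hypot(P[...,0]-.575,P[...,1]+.03)<.06)&(P[...,2]>.04)
    q=P[k]; print(n,len(q))
    if len(q)>60:
        for z0,z1 in((.05,.075),(.105,.13)):
            r=q[(q[:,2]>z0)&(q[:,2]<z1)]
            if len(r)>25:
                from scipy.optimize import least_squares
                f=least_squares(lambda p:np.hypot(r[:,0]-p[0],r[:,1]-p[1])-.03,[.575,-.03],loss="soft_l1",f_scale=.002); print(z0,len(r),f.x)
E
```

```text
t 7.28 pos [ 0.5754 -0.0308  0.3327] F [ 0.03 -0.07 -3.95] w 0.0352 g 35.0 tilt [ 0. -0.] | units [-0.005 -0.022  1.055]
scene 3127
0.05 101 [ 0.5738 -0.0311]
0.105 141 [ 0.5738 -0.0309]
top 5356
```

>>> move_arm:
  commands:
    - [[0,0,0.2,0,0,0],[0,0,0.45,0,0,0],[0,0,0.7,0,0,0],[0,0,0.88,0,0,0],[0,0,0.98,0,0,0],[0,0,1.01,0,0,0],[0,0,1.03,0,0,0],[0,0,1.03,0,0,0]]

```text
time: 8.38
position: [0.5754, -0.0303, 0.2918]
tool_rot: [0.993, 0.116, 0.0, 0.0]
ft_force: [0.0, 0.5, -2.7]
grip_width: 0.0357
grip_force: 35.0
```

>>> move_arm:
  commands:
    - [[0,0,0.01,0,0,0],[0,0,0.02,0,0,0],[0,0,0.02,0,0,0]]

```text
time: 8.75
position: [0.5753, -0.0303, 0.2908]
tool_rot: [0.993, 0.116, 0.0, -0.0]
ft_force: [-0.4, 0.8, -3.1]
grip_width: 0.0353
grip_force: 35.0
```

>>> move_arm:
  commands:
    - [[0,0,0.02,0,0,0],[0,0,0.03,0,0,0],[0,0,0.03,0,0,0]]

```text
time: 9.12
position: [0.5755, -0.0303, 0.2906]
tool_rot: [0.993, 0.116, 0.001, 0.0]
ft_force: [-1.2, -0.9, 5.2]
grip_width: 0.0354
grip_force: 35.0
```

>>> move_arm:
  commands:
    - [[0,0,-0.015,0,0,0],[0,0,-0.015,0,0,0],[0,0,-0.015,0,0,0]]
  squeeze: 8

```text
time: 9.5
position: [0.5755, -0.0303, 0.2905]
tool_rot: [0.993, 0.116, 0.0, 0.0]
ft_force: [-0.7, -0.5, 3.8]
grip_width: 0.0355
grip_force: 8.0
```

>>> move_arm:
  commands:
    - [[0,0,0,0,0,0],[0,0,0,0,0,0],[0,0,0,0,0,0],[0,0,0,0,0,0],[0,0,0,0,0,0],[0,0,0,0,0,0]]
  claw: -1

```text
time: 10.25
position: [0.5754, -0.0303, 0.2901]
tool_rot: [0.993, 0.116, 0.0, -0.0]
ft_force: [-0.6, 0.2, -0.8]
grip_width: 0.0841
grip_force: 0.0
```

>>> move_arm:
  commands:
    - [[0,0,-0.1,0,0,0],[0,0,-0.5,0,0,0],[0,0,-1.2,0,0,0],[0,0,-2,0,0,0],[0,0,-2.6,0,0,0],[0,0,-3,0,0,0],[0,0,-3,0,0,0]]

```text
time: 11.12
position: [0.5755, -0.0303, 0.4119]
tool_rot: [0.993, 0.116, 0.002, 0.001]
ft_force: [0.6, 0.2, 0.1]
grip_width: 0.0869
grip_force: 0.0
```

```bash
python3 - <<'E'
from h import *
go(.5265,.2445,.4)
E
```

```text
t 11.12 pos [ 0.5755 -0.0303  0.4119] F [0.58 0.21 0.06] w 0.0869 g 0.0 tilt [ 0.0035 -0.0008] | units [ 0.391 -6.968  0.287]
```

>>> move_arm:
  commands:
    - [[0.02,-0.5,0,0,0,0],[0.09,-1.7,0,0,0,0],[0.17,-3,0.05,0,0,0],[0.24,-4.3,0.1,0,0,0],[0.31,-5.5,0.2,0,0,0],[0.36,-6.4,0.25,0,0,0],[0.39,-6.9,0.29,0,0,0],[0.39,-6.97,0.29,0,0,0],[0.39,-6.97,0.29,0,0,0],[0.39,-6.97,0.29,0,0,0]]

```text
time: 12.38
position: [0.5266, 0.2435, 0.3986]
tool_rot: [0.993, 0.115, 0.0, 0.0]
ft_force: [-0.4, 0.8, 0.8]
grip_width: 0.0873
grip_force: 0.0
```

```bash
python3 - <<'E'
from h import *
np.set_printoptions(precision=4,suppress=True)
go(.5265,.2445,.187)
s=camera("scene");t=camera("top")
for c,b in((s,(440,255,475,290)),(t,(155,230,192,262))):
    k=blob(c,(105,120,50),(130,255,255),b);P=cloud(c)
    if k.any():
        m=cen(k);print("cap",m)
        q=P[k&(P[...,2]>.03)&(P[...,2]<.045)]; print(len(q),np.median(q,0),(q.min(0)+q.max(0))/2) if len(q) else 0
for n,c in(("scene",s),("top",t)):
    P=cloud(c); D=np.hypot(P[...,0]-.575,P[...,1]+.03)
    q=P[(D<.04)&(P[...,2]>.150)&(P[...,2]<.17)]; print(n,"spout top",len(q),np.median(q,0) if len(q) else 0)
    q=P[(D<.06)&(P[...,2]>.02)&(P[...,2]<.08)]
    from scipy.optimize import least_squares
    if len(q)>30: print("body",len(q),least_squares(lambda p:np.hypot(q[:,0]-p[0],q[:,1]-p[1])-.03,[.575,-.03],loss="soft_l1",f_scale=.002).x)
cv2.imwrite("pics/placed.png",np.hstack([cv2.resize(t["pixels"][150:270,130:330],(400,240)),cv2.resize(s["pixels"][140:290,300:500],(400,300))[:240]]))
E
```

```text
t 12.38 pos [0.5266 0.2435 0.3986] F [-0.38  0.77  0.75] w 0.0873 g 0.0 tilt [ 0.0001 -0.0003] | units [ 0.003 -0.027  5.289]
cap (array([456.2044, 268.3591]), 181, (np.int64(448), np.int64(464), np.int64(262), np.int64(281)))
167 [0.5272 0.2458 0.0345] [0.5254 0.2456 0.0341]
cap (array([177.2019, 245.3173]), 104, (np.int64(170), np.int64(182), np.int64(238), np.int64(253)))
60 [0.5267 0.2326 0.0347] [0.5246 0.2347 0.0347]
scene spout top 50 [ 0.578  -0.027   0.1572]
body 383 [ 0.5741 -0.0298]
top spout top 84 [ 0.5761 -0.0295  0.1577]
body 44 [ 0.5761 -0.0292]
```

View pics/placed.png

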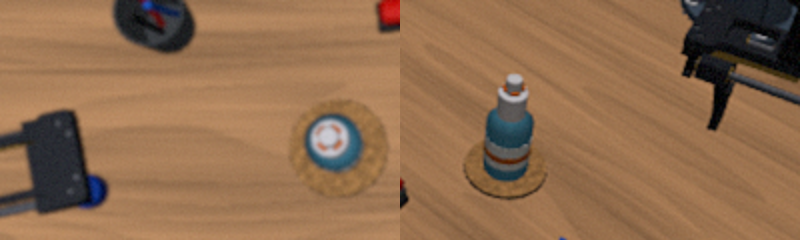

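The bottle stands upright on the coaster, with its spout at (328,137) in the left crop and about 1 mm from centre. The cap is under the gripper, so I'll descend.

>>> move_arm:
  commands:
    - [[0,-0.02,0.5,0,0,0],[0,-0.03,1.5,0,0,0],[0,-0.03,2.7,0,0,0],[0,-0.03,3.8,0,0,0],[0,-0.03,4.6,0,0,0],[0,-0.03,5.1,0,0,0],[0,-0.03,5.29,0,0,0],[0,-0.03,5.29,0,0,0],[0,-0.03,5.29,0,0,0]]

```text
time: 13.6
position: [0.5265, 0.2457, 0.188]
tool_rot: [0.993, 0.116, 0.001, -0.0]
ft_force: [-0.0, 0.8, -0.4]
grip_width: 0.0868
grip_force: 0.0
```

>>> move_arm:
  commands:
    - [[0,0,0,0,0,0],[0,0,0,0,0,0],[0,0,0,0,0,0],[0,0,0,0,0,0],[0,0,0,0,0,0],[0,0,0,0,0,0],[0,0,0,0,0,0],[0,0,0,0,0,0]]
  claw: 0.6
  squeeze: 40

```text
time: 14.6
position: [0.5259, 0.2458, 0.1869]
tool_rot: [0.993, 0.116, -0.0, 0.0]
ft_force: [-0.7, -0.1, 0.7]
grip_width: 0.0377
grip_force: 40.0
```

>>> move_arm:
  commands:
    - [[0,0,-0.5,0,0,0],[0,0,-1.5,0,0,0],[0,0,-2.7,0,0,0],[0,0,-3.7,0,0,0],[0,0,-4.5,0,0,0],[0,0,-4.8,0,0,0],[0,0,-4.8,0,0,0],[0,0,-4.8,0,0,0]]

```text
time: 15.6
position: [0.5254, 0.2456, 0.3773]
tool_rot: [0.993, 0.116, -0.002, 0.0]
ft_force: [0.4, -0.3, -0.9]
grip_width: 0.0376
grip_force: 40.0
```

```bash
python3 - <<'E'
from h import *
np.set_printoptions(precision=4,suppress=True)
go(.5755,-.0303,.378)
s=camera("scene");h=cv2.cvtColor(s["pixels"],cv2.COLOR_BGR2HSV);P=cloud(s)
k=(cv2.inRange(h,(110,120,40),(130,255,255))>0)&(np.hypot(P[...,0]-.5265,P[...,1]-.2445)<.05)
if k.any():
  q=P[k];print(len(q),cen(k),q.min(0),q.max(0))
  print(least:=None) if 0 else None
  from scipy.optimize import least_squares
  z=np.percentile(q[:,2],98);r=q[q[:,2]<z-.006]; print(z,least_squares(lambda p:np.hypot(r[:,0]-p[0],r[:,1]-p[1])-.019,[.5265,.2445],loss="soft_l1",f_scale=.001).x)
E
```

```text
t 15.6 pos [0.5254 0.2456 0.3773] F [ 0.37 -0.26 -0.87] w 0.0376 g 40.0 tilt [-0.0032 -0.0008] | units [-0.373  7.001 -0.016]
348 (array([482.2787, 212.7356]), 348, (np.int64(470), np.int64(505), np.int64(198), np.int64(225))) [0.5077 0.227  0.1946] [0.5482 0.2763 0.2887]
0.22644360937351268 [0.5219 0.2452]
```

>>> move_arm:
  commands:
    - [[-0.02,0.4,0,0,0,0],[-0.07,1.3,0,0,0,0],[-0.14,2.5,0,0,0,0],[-0.2,3.7,0,0,0,0],[-0.27,4.9,0,0,0,0],[-0.32,5.9,0,0,0,0],[-0.36,6.6,0,0,0,0],[-0.37,6.95,0,0,0,0],[-0.37,7,0,0,0,0],[-0.37,7,0,0,0,0],[-0.37,7,0,0,0,0]]

```text
time: 17.02
position: [0.5759, -0.029, 0.3789]
tool_rot: [0.993, 0.117, -0.0, -0.0]
ft_force: [0.1, 0.2, -1.3]
grip_width: 0.0375
grip_force: 40.0
```

```bash
python3 - <<'E'
from h import *
from scipy.optimize import least_squares
np.set_printoptions(precision=4,suppress=True)
for _ in range(3):
    s=camera("scene"); go(.5755,-.0303,.378)
    P=cloud(s);h=cv2.cvtColor(s["pixels"],cv2.COLOR_BGR2HSV);D=np.hypot(P[...,0]-.5755,P[...,1]+.03)
    k=(cv2.inRange(h,(110,120,40),(130,255,255))>0)
    for nm,z0,z1,r in(("cap",.19,.218,.019),("collar",.104,.132,.018),("body",.02,.08,.03)):
        m=(D<.05)&(P[...,2]>z0)&(P[...,2]<z1)
        if nm=="cap": m&=k
        if nm=="collar": m&=D<.03
        q=P[m]; print(nm,len(q),least_squares(lambda p:np.hypot(q[:,0]-p[0],q[:,1]-p[1])-r,[.575,-.03],loss="soft_l1",f_scale=.001).x if len(q)>20 else 0)
    k=k&(D<.04)&(P[...,2]<.24); print("cap px",cen(k))
cv2.imwrite("pics/over.png",cv2.resize(s["pixels"][130:230,300:400],(600,600),interpolation=2))
E
```

```text
t 17.07 pos [ 0.5759 -0.029   0.379 ] F [ 0.57 -0.18 -0.38] w 0.0376 g 40.0 tilt [-0.0002  0.0002] | units [-0.017  0.029  0.024]
cap 79 [ 0.5729 -0.029 ]
collar 124 [ 0.5742 -0.0301]
body 384 [ 0.5741 -0.0299]
cap px (array([359.    , 160.2267]), 225, (np.int64(352), np.int64(366), np.int64(152), np.int64(171)))
t 17.12 pos [ 0.576  -0.0291  0.379 ] F [ 0.07 -0.27 -0.28] w 0.0374 g 40.0 tilt [-0.0002  0.0001] | units [-0.018  0.027  0.025]
cap 76 [ 0.5732 -0.0292]
collar 126 [ 0.5741 -0.0299]
body 378 [ 0.5741 -0.0299]
cap px (array([358.9054, 160.2387]), 222, (np.int64(352), np.int64(366), np.int64(152), np.int64(171)))
t 17.18 pos [ 0.576  -0.0292  0.379 ] F [-0.32 -0.49 -0.32] w 0.0377 g 40.0 tilt [0.     0.0001] | units [-0.019  0.023  0.026]
cap 77 [ 0.573  -0.0293]
collar 123 [ 0.5741 -0.03  ]
body 387 [ 0.5742 -0.0299]
cap px (array([358.8945, 160.1193]), 218, (np.int64(352), np.int64(366), np.int64(152), np.int64(170)))
```

View pics/over.png

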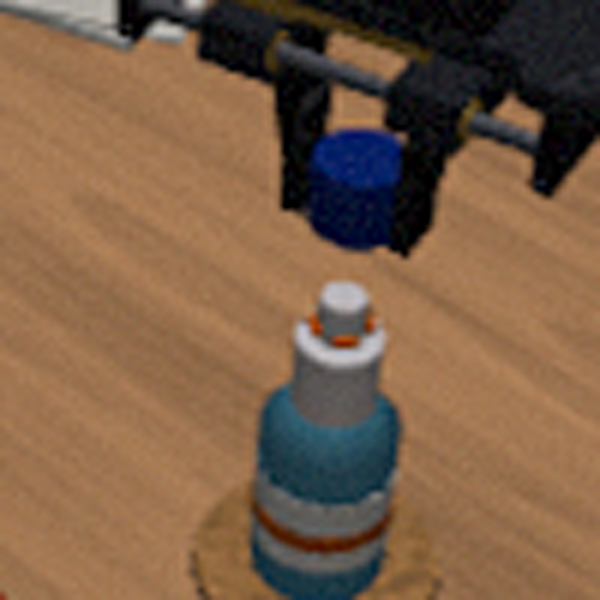

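```bash
python3 - <<'E'
from h import *
np.set_printoptions(precision=4,suppress=True)
s=camera("scene"); go(.5755,-.0303,.378)
def proj(p):
    q=s["extrinsics"][:3,:3]@p+s["extrinsics"][:3,3]; k=s["camera_matrix"]; return (k[0,0]*q[0]/-q[2]+k[0,2],k[1,1]*-q[1]/-q[2]+k[1,2],-q[2])
G=s["pixels"]
hs=cv2.cvtColor(G,cv2.COLOR_BGR2HSV)
m=cv2.inRange(hs,(110,110,40),(130,255,255))[150:174,345:372]
for i,r in enumerate(m): u=np.nonzero(r)[0]; print(150+i,(u.min()+345,u.max()+345) if len(u) else None,end=" ")
print()
w=cv2.inRange(hs,(0,0,90),(180,75,255))
for v in range(176,204,2): u=np.nonzero(w[v,340:372])[0]+340; print(v,(u.min(),u.max()) if len(u) else None,end=" ")
print()
for p in((.5755,-.0303,.226),(.5755,-.0303,.192),(.5755,-.0303,.158),(.5755,-.0303,.136),(.5755,-.0303,.102)): print(p,proj(np.array(p)))
print(ray(s,(358.8,156.3),.226))
E
```

```text
t 17.23 pos [ 0.576  -0.0294  0.379 ] F [ 0.7   0.24 -0.14] w 0.0374 g 40.0 tilt [0. 0.] | units [-0.018  0.019  0.026]
150 None 151 None 152 (np.int64(355), np.int64(364)) 153 (np.int64(353), np.int64(365)) 154 (np.int64(352), np.int64(366)) 155 (np.int64(352), np.int64(366)) 156 (np.int64(352), np.int64(366)) 157 (np.int64(352), np.int64(366)) 158 (np.int64(351), np.int64(366)) 159 (np.int64(352), np.int64(365)) 160 (np.int64(353), np.int64(365)) 161 (np.int64(353), np.int64(365)) 162 (np.int64(352), np.int64(365)) 163 (np.int64(352), np.int64(364)) 164 (np.int64(352), np.int64(363)) 165 (np.int64(352), np.int64(364)) 166 (np.int64(353), np.int64(364)) 167 (np.int64(354), np.int64(364)) 168 (np.int64(354), np.int64(363)) 169 (np.int64(354), np.int64(364)) 170 (np.int64(356), np.int64(363)) 171 None 172 None 173 None 
176 None 178 (np.int64(354), np.int64(360)) 180 (np.int64(353), np.int64(361)) 182 (np.int64(355), np.int64(359)) 184 (np.int64(349), np.int64(363)) 186 (np.int64(349), np.int64(363)) 188 (np.int64(349), np.int64(363)) 190 (np.int64(352), np.int64(361)) 192 (np.int64(351), np.int64(353)) 194 (np.int64(346), np.int64(362)) 196 (np.int64(344), np.int64(364)) 198 (np.int64(349), np.int64(359)) 200 (np.int64(352), np.int64(358)) 202 None 
(0.5755, -0.0303, 0.226) (np.float64(359.49879159438495), np.float64(155.55602013248873), np.float64(0.8188148810542956))
(0.5755, -0.0303, 0.192) (np.float64(358.1927746701921), np.float64(167.44097443115308), np.float64(0.8420902033915427))
(0.5755, -0.0303, 0.158) (np.float64(356.957012370166), np.float64(178.68660087577126), np.float64(0.8653655257287898))
(0.5755, -0.0303, 0.136) (np.float64(356.1922184139497), np.float64(185.64634316482534), np.float64(0.8804260284175969))
(0.5755, -0.0303, 0.102) (np.float64(355.06040368349073), np.float64(195.94603078516283), np.float64(0.9037013507548439))
[ 0.5787 -0.0295  0.226 ]
```

The cap is centred over the spout to within about 1 mm: in the crop the cap is at (357,190) and the spout at (343,300), which matches their projected positions. I'll correct y by about 0.8 mm and lower it.

>>> move_arm:
  commands:
    - [[-0.01,0.02,0.1,0,0,0],[-0.01,0.02,0.3,0,0,0],[-0.01,0.02,0.5,0,0,0],[-0.01,0.02,0.65,0,0,0],[-0.01,0.02,0.7,0,0,0],[-0.01,0.02,0.75,0,0,0],[-0.01,0.02,0.75,0,0,0]]

```text
time: 18.1
position: [0.5759, -0.031, 0.349]
tool_rot: [0.993, 0.116, 0.0, 0.0]
ft_force: [0.1, -0.1, -0.2]
grip_width: 0.0376
grip_force: 40.0
```

>>> move_arm:
  commands:
    - [[0,0,0.03,0,0,0],[0,0,0.06,0,0,0],[0,0,0.1,0,0,0],[0,0,0.13,0,0,0],[0,0,0.13,0,0,0]]

```text
time: 18.73
position: [0.5759, -0.031, 0.3436]
tool_rot: [0.993, 0.116, -0.0, -0.0]
ft_force: [-0.2, 0.0, 0.1]
grip_width: 0.0376
grip_force: 40.0
```

>>> move_arm:
  commands:
    - [[0,0,0.04,0,0,0],[0,0,0.08,0,0,0],[0,0,0.12,0,0,0],[0,0,0.15,0,0,0],[0,0,0.15,0,0,0]]

```text
time: 19.35
position: [0.5759, -0.0309, 0.3376]
tool_rot: [0.993, 0.116, -0.0, -0.0]
ft_force: [0.2, 0.0, -0.1]
grip_width: 0.0377
grip_force: 40.0
```

>>> move_arm:
  commands:
    - [[0,0,0.03,0,0,0],[0,0,0.06,0,0,0],[0,0,0.09,0,0,0],[0,0,0.09,0,0,0]]

```text
time: 19.85
position: [0.5759, -0.0309, 0.334]
tool_rot: [0.993, 0.116, -0.0, -0.0]
ft_force: [-0.5, 0.3, -0.2]
grip_width: 0.038
grip_force: 40.0
```

>>> move_arm:
  commands:
    - [[0,0,0.03,0,0,0],[0,0,0.06,0,0,0],[0,0,0.08,0,0,0],[0,0,0.1,0,0,0]]
  squeeze: 55

```text
time: 20.35
position: [0.5764, -0.0308, 0.331]
tool_rot: [0.993, 0.116, 0.001, -0.0]
ft_force: [-0.4, 2.1, 7.8]
grip_width: 0.0373
grip_force: 55.0
```

>>> move_arm:
  commands:
    - [[0,0,0.02,0,0,0],[0,0,0.04,0,0,0],[0,0,0.04,0,0,0]]

```text
time: 20.72
position: [0.5765, -0.0308, 0.3304]
tool_rot: [0.993, 0.116, 0.002, 0.0]
ft_force: [-1.0, 2.1, 8.6]
grip_width: 0.0375
grip_force: 55.0
```

>>> move_arm:
  commands:
    - [[0,0,0.02,0,0,0],[0,0,0.04,0,0,0],[0,0,0.04,0,0,0]]

```text
time: 21.1
position: [0.5765, -0.0308, 0.3284]
tool_rot: [0.993, 0.116, 0.002, 0.0]
ft_force: [0.6, 1.7, 6.2]
grip_width: 0.0373
grip_force: 55.0
```

>>> move_arm:
  commands:
    - [[0,0,0.02,0,0,0],[0,0,0.05,0,0,0],[0,0,0.05,0,0,0]]

```text
time: 21.48
position: [0.5752, -0.0309, 0.3237]
tool_rot: [0.993, 0.116, -0.002, -0.0]
ft_force: [0.2, 0.5, -3.9]
grip_width: 0.0373
grip_force: 55.0
```

>>> move_arm:
  commands:
    - [[0,0,0.02,0,0,0],[0,0,0.05,0,0,0],[0,0,0.05,0,0,0]]

```text
time: 21.85
position: [0.5758, -0.0309, 0.3229]
tool_rot: [0.993, 0.116, -0.0, -0.0]
ft_force: [-0.3, 0.3, -1.4]
grip_width: 0.0368
grip_force: 55.0
```

Click: the force fell from about 8 N to none and z dropped to home height. I'll keep pressing until it reaches the stop.

>>> move_arm:
  commands:
    - [[0,0,0.02,0,0,0],[0,0,0.03,0,0,0],[0,0,0.03,0,0,0]]

```text
time: 22.22
position: [0.576, -0.0309, 0.3229]
tool_rot: [0.993, 0.116, 0.0, 0.0]
ft_force: [-2.4, 1.0, 5.5]
grip_width: 0.0375
grip_force: 55.0
```

>>> move_arm:
  commands:
    - [[0,0,0.02,0,0,0],[0,0,0.02,0,0,0],[0,0,0.02,0,0,0]]

```text
time: 22.6
position: [0.576, -0.0309, 0.3229]
tool_rot: [0.993, 0.116, 0.001, 0.0]
ft_force: [-2.8, 1.0, 9.9]
grip_width: 0.0375
grip_force: 55.0
```

>>> move_arm:
  commands:
    - [[0,0,0.015,0,0,0],[0,0,0.015,0,0,0],[0,0,0.015,0,0,0],[0,0,0.015,0,0,0]]

```text
time: 23.1
position: [0.5761, -0.0309, 0.3229]
tool_rot: [0.993, 0.116, 0.001, 0.0]
ft_force: [-3.9, 2.0, 13.3]
grip_width: 0.0379
grip_force: 55.0
```

```bash
python3 - <<'E'
from h import *
go(.5755,-.0303,.323)
s=camera("scene");go(.5755,-.0303,.323)
cv2.imwrite("pics/end.png",cv2.resize(s["pixels"][130:250,240:400],(800,600),interpolation=2))
E
```

```text
t 23.1 pos [ 0.5761 -0.0309  0.3229] F [-3.88  1.98 13.31] w 0.0379 g 55.0 tilt [ 0.0022 -0.0004] | units [-0.011 -0.018 -0.002]
t 23.15 pos [ 0.5761 -0.0309  0.3229] F [-3.22  2.09 13.17] w 0.0374 g 55.0 tilt [ 0.0022 -0.0004] | units [-0.011 -0.017 -0.003]
```

View pics/end.png

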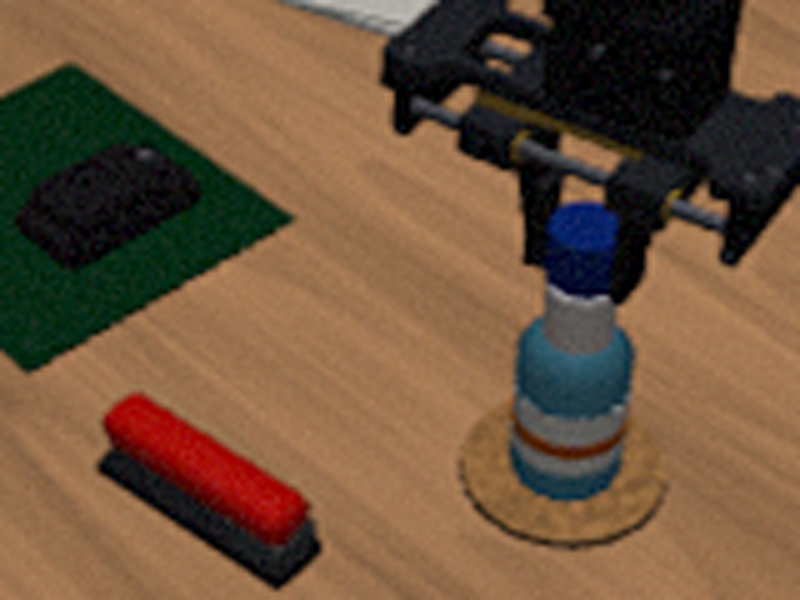

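The cap sits flush on the collar at (580,290). The bottle is upright on the coaster, and the mouse and stapler haven't moved. The push is steady at 13 N, so I'll hand in.

```bash
python3 -c "
from rig import *
print(hand_in())"
```

```text
the job is handed in; nothing more can be done
None
```

The bottle stands upright on the coaster, about 1 mm from centre, with the cap clicked fully home on the collar. I handed the job in at about 23 s with the gripper still holding the cap and pushing down at about 13 N; the mouse, pen cup and stapler were not touched.

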